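# Close up the stage drive and grease its screw

### The arm

A 6-joint arm with a two-finger parallel gripper is mounted at the origin on the work surface. World frame = base frame: x ahead of the robot, y to its left, z up, the work surface at z = 0. Lengths are in m, angles in rad, forces in N, time in s.
With the tool pointing down it reaches from about 0.375 to 0.975 m from the base axis. Payload 3.8 kg.
Tool frame: the origin (TCP) lies on the mounting face of the last link; the fingertips stand 173 mm ahead of it and the grasp point (between the pads) lies 155 mm ahead of it; z points along the fingers, y is the direction in which the jaws open and shut (so a half turn about z gives the same grasp; the last joint's range is limited). The gripper opens to 85 mm and grips with 20 to 120 N. Pads are 22 mm wide; open, the fingers measure 114 mm over their backs; the gripper's body (76 mm by 85 mm) begins 54 mm behind the grasp point. The pads swing forward as they close: fully open they stand 13 mm farther back than shut.
Start: joints at [1.273, 0.264, 1.604, -0, 1.274, -0.037], TCP at [0.174, 0.652, 0.405] pointing down, gripper open.
Joint ranges: [-2.63, 2.63], [-0.94, 2.18], [0.31, 2.57], [-1.31, 4.45], [0, 2.66], [-2.55, 2.55]. Speed limits (rad/s): [2.57, 2.57, 3.14, 3.14, 3.14, 3.14].

### API

Orientations are given as a rotation vector (axis times angle).
In Python, from workcell import bot, imaging, order gives the robot as it stands. The module is installed in compiled form; this text tells all that it offers.
- The arm moves only by the shell command python3 -m creep 'ROWS' [OPENING] [FORCE]. ROWS is JSON, a list of rows, each an object with "slide": the shift along the tool's x, y, z each as a share of 25 mm, from -1 to 1, a list of three; "angular": the turn, a rotation vector about the tool's x, y, z each as a share of 4 degrees, from -1 to 1, a list of three. A call has 1 to 5 rows; each row shifts and turns the commanded pose from where the row before left it, along the tool's axes as they then stand; what a row does not reach is not made up. A row lasts 1/12 s, in which the tool goes at most 41.7 mm and 7.16 degrees, less where a joint would pass 70% of its speed; a pose out of reach is approached as far as the arm can. A call with a number of a shift or a turn outside -1 to 1 is refused whole. A call with a gripper value outside its range is refused whole. OPENING is the closure, from -1 (fully open) to 1 (shut), set as the call begins (- or left out, the last holds). The fingers move at their own pace and stop on an object; FORCE is the grip in N (left out, the last holds). Time passes only in rows, so rows that do not move let the fingers close. It gives the time, the measured TCP pose, the force and the opening at its end, in the units of the state.
- bot.read_state(): the state, without advancing time (a new reading comes with each control period).
- imaging.read_camera(name): name is "side" or "top" or "wrist"; returns (picture, depth): 400x640x3 uint8, red, green, blue; 400x640 float32, m along the optical axis (not along the pixel's ray), 0 where there is no reading.
- imaging.camera_model(name): a dict with "fovy" (degrees; the focal length in pixels is half the picture's height over the tangent of half this angle, whatever the lens; pixels are square), "cx", "cy" (the principal point, pixels), "camera_from_world" (4x4, takes a point from world to camera coordinates); the wrist camera has in their place "tool_from_camera" (4x4, takes a point from camera to tool coordinates, whose origin is the TCP and whose axes are the flange's). Camera axes: x right, y down, z forward; pixel columns grow to the right and rows downward; lengths in m; the calibration is good to about 2 mm. The wrist camera is an equidistant fisheye: a pixel r from the principal point sees the ray r / f radians off the axis. A picture is of the moment at which its call begins: read the wrist's pose just before it. camera_model takes no time and is no camera call.
- order.finish_job(): hands the job in, once; it reports no verdict.
The state is a dict: "time": time; "q": joint angles; "joint_vel": joint speeds; "joint_torque": joint torques, N m; "tool_pos": TCP position; "tcp_rot": TCP orientation; "wrist_force": force on the tool from outside, world axes, zero at the start; "torque": the same for the moment, N m; "width": opening from 0.0 (shut) to 1.0 (fully open).
Only numpy, scipy, OpenCV 4.12 (cv2) and the standard library are available. Lean on these libraries where they do the work, as an engineer would, in place of code of your own. Each camera call takes 0.05 s, during which the arm holds its last target.

### The job

The inspection of the microscope stage drive is finished: first push its hinged side door shut until the catch holds it. Then take the push-type grease gun out of the tool stand, press its coupler squarely onto the tilted grease nipple on top of the drive until it snaps on, and push the gun in along the nipple's axis, against its spring, by most of its stroke. Finish like that, holding the gun pressed in on the nipple with its spring still compressed, and leave the other things on the bench where they are.

Things in the scene. Friction and masses are not known exactly. Their poses are not given: they have to be found in the camera images.
- door (a joint): opening angle of the inspection door in rad: 0 fully shut, growing as it swings out. Aluminium panel 200 mm wide, 80 mm high, 6 mm thick, lower edge 13 mm and upper edge 93 mm above the bench, upright hinge at one end. A double roller catch near the free edge resists over the last 0.06 rad (about 8 N at the free edge), and below 0.02 rad pulls the door shut and keeps it; the hinge turns freely
- door_hinge (a point): point on the door's hinge line, level with the door's upper edge; the hinge line is upright and lies in the plane of the panel's inner face
- door_edge (a point): point on the door's free edge: outer face, upper corner, 197 mm from the hinge line. Push on the outer face (the side away from the drive). A small black pull (10 mm proud, 10 mm wide, 30 mm high) sits on the outer face 6 to 16 mm from the free edge
- drive: motorised microscope stage, fixed: grey housing 200 x 240 x 105 mm high, black stage plate on its rear half (plate top 131 mm above the bench), motor at one end. Origin at the middle of its underside, z up; its local -x face (100 mm from the origin) is the front with the door, hinged at the +y end; the motor is at the -y end, out to 192 mm
- nipple: brass grease nipple, fixed on an aluminium block on the drive's top. Origin at its foot; its own z axis is the nipple's axis, pointing out of it, and leans 30 degrees from the vertical (towards the door side of the drive, up to 40 degrees to either hand). Hexagon foot 6 mm high, stem 6.4 mm thick, round head 10 mm across, overall 29 mm long. It is greased and slippery
- nipple_head (a point): centre of the nipple's round head, 24 mm from the nipple's origin along its axis, about 160 mm above the bench
- gun: push-type grease gun, steel, about 0.4 kg, round about its own z axis, hanging upright in one of the stand's three holes, nozzle down; the tallest and thickest tool there. Origin on the axis under its shoulder (76 mm above the bench at the start), z towards the grip end. Shoulder 40 mm across, 10 mm high; barrel 36 mm across to z = 70 mm; ribbed grip to z = 116 mm; end at z = 120 mm
- gun_grip (a point): middle of the gun's ribbed grip, on the axis at z = 97 mm of the gun: 30 mm across, straight from z = 74 to 116 mm, to be gripped from above along the gun's axis. (Below the shoulder the gun has a spigot 29 mm across to z = -10 mm, a nozzle tube 12 mm across and the coupler, 23 mm across, from z = -34 to -64 mm)
- nozzle (a joint): how far the nozzle has slid up into the gun's barrel, in m: 0 fully out, 0.014 fully in. Spring-loaded: starts to move at about 7 N, 13 N when fully in
- coupler_mouth (a point): centre of the coupler's mouth, on the gun's axis; the mouth is a funnel 19 mm across that narrows to 12.4 mm
- coupler_seat (a point): point on the gun's axis 15 mm inside the coupler's mouth (49 mm below the shoulder with the nozzle out; it moves with the nozzle): here the centre of the nipple's head lies when the coupler has snapped on. Three spring jaws, 10 mm inside the mouth, yield to a push of about 5 N along the axis and close behind the head
- stand: plywood tool stand, fixed, 70 x 200 x 76 mm high; origin at the middle of its underside; three holes 32 mm across in a row along its y axis, at y = -62, 0 and 62 mm, through a 12 mm top plate
- oiler: bystander: slim aluminium needle oiler, barrel 25 mm across, standing 93 mm out of a hole of the stand; origin at its shoulder's underside
- driver: bystander: short driver with fluted black handle, 30 mm across, standing 66 mm out of a hole of the stand; origin at its shoulder's underside
- objective_long: bystander: steel microscope objective, the taller one, 32 mm across, 55 mm high, standing on the bench; origin under it
- objective_short: bystander: steel microscope objective, the shorter one, 28 mm across, 42 mm high, standing on the bench; origin under it
- cleaner: bystander: lens cleaner bottle, 48 mm across, 115 mm high, standing on the bench; origin under it
- slide_box: bystander: flat slide box, 85 x 100 x 37 mm, on the bench; origin under it
- screwdriver: bystander: screwdriver 160 mm long lying on the bench beyond the stand; origin under it
Mind the look-alikes: they are no part of the job. What is shaped like the gun but pink or red is not meant.

How it is judged:
On the way, in this order (a step that is already met when the one before it is completed fails the run):
1. the inspection door is shut on its catch (value of joint door below 0.015 rad), for 0.3 s.
2. the coupler is snapped onto the nipple, squarely (distance between coupler_seat and nipple_head below 0.003 m and angle between the z axis of gun and the z axis of nipple, either way round below 0.17 rad), for 0.2 s.
At the end, for the whole second after the job is handed in: The door is shut on its catch (within 0.015 rad); the coupler is snapped on, the nipple's head within 3 mm of its seat and the gun within 10 degrees of the nipple's axis; the gripper holds the gun still, with its nozzle pressed in by more than 8 mm of its 14 mm (all of step 2 and value of joint door below 0.015 rad and value of joint nozzle above 0.008 m and contact force between the fingers and gun above 2 N and linear speed of gun below 0.03 m/s); the arm keeps its last pose, push and grip.
It fails at once if another thing on the bench is shoved away (by more than 30 mm) (distance of any of oiler, driver, objective_long, objective_short, cleaner, slide_box, screwdriver from where it was at the start of the episode above 0.03 m).
It also fails if it takes over 61 s, if anything falls off the work surface, if the arm or the gripper's body presses on something with over 40 N, if the wrist force passes 120 N, or if a joint passes its speed limit or range.

## Working session

There is one attempt and no reset: what is moved stays moved. The work goes in short steps, Python scripts to look and compute and a shell command to move; the robot and the scene stay as the last step left them, time stands still between calls to the robot, and variables do not carry over. Pictures are saved under pics/ and viewed, and the job is handed in when it is done.

```bash
mkdir -p pics; python3 - <<'E'
from workcell import bot, imaging
import cv2,numpy as np
print(bot.read_state())
for n in ("side","top","wrist"):
    p,d=imaging.read_camera(n); cv2.imwrite(f"pics/{n}0.png",p[:,:,::-1]); np.save(f"{n}0.npy",d)
    print(n,imaging.camera_model(n))
E
```

```text
{'time': 0.0, 'q': array([ 1.27307910e+00,  2.64792434e-01,  1.60541733e+00,  1.22534187e-05,
        1.27371333e+00, -3.69297560e-02]), 'joint_vel': array([ 1.29710767e-04, -1.33358426e-03,  7.34468997e-04,  2.40207039e-05,
       -3.71069543e-04,  7.56476074e-04]), 'joint_torque': array([ 2.26099573e-04, -5.15100288e+01, -3.67320478e+01, -4.97471956e-05,
        1.24716581e-02,  6.53225015e-05]), 'tool_pos': array([0.17395805, 0.65183179, 0.40331171]), 'tcp_rot': array([-0.40843752, -3.11452391,  0.00360599]), 'wrist_force': array([-0.53506838,  0.33405807,  0.19080686]), 'torque': array([ 0.04516291, -0.02246127, -0.02014865]), 'width': 0.9986383963098661}
side {'fovy': 52.14608437120189, 'cx': 319.82210733303117, 'cy': 204.28345577215669, 'camera_from_world': array([[ 0.90944274, -0.41569334,  0.01062798, -0.56041078],
       [-0.28672062, -0.6453812 , -0.70800734,  0.18161328],
       [ 0.30117304,  0.64084487, -0.7061251 ,  0.93543091],
       [ 0.        ,  0.        ,  0.        ,  1.        ]])}
top {'fovy': 51.6824078787867, 'cx': 316.39188008605987, 'cy': 199.87955851132136, 'camera_from_world': array([[-0.0283023 , -0.99938296,  0.02080112, -0.11333014],
       [-0.99792881,  0.02704629, -0.05836604,  0.53838245],
       [ 0.05776744, -0.02240993, -0.99807851,  1.34362422],
       [ 0.        ,  0.        ,  0.        ,  1.        ]])}
wrist {'fovy': 65.70646984690485, 'cx': 325.6042694653911, 'cy': 200.94481464524898, 'tool_from_camera': array([[-6.51311063e-04, -9.62101106e-01, -2.72692203e-01,
         7.04065909e-02],
       [ 9.99999558e-01, -8.11674696e-04,  4.75269722e-04,
        -1.58231432e-04],
       [-6.78594886e-04, -2.72691773e-01,  9.62101209e-01,
         3.10258601e-02],
       [ 0.00000000e+00,  0.00000000e+00,  0.00000000e+00,
         1.00000000e+00]])}
```

View pics/side0.png

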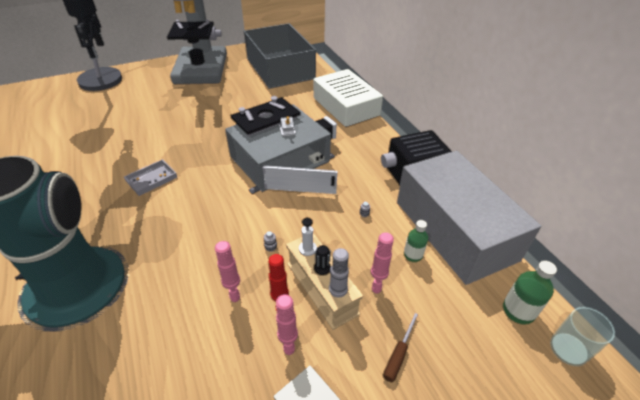

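View pics/top0.png

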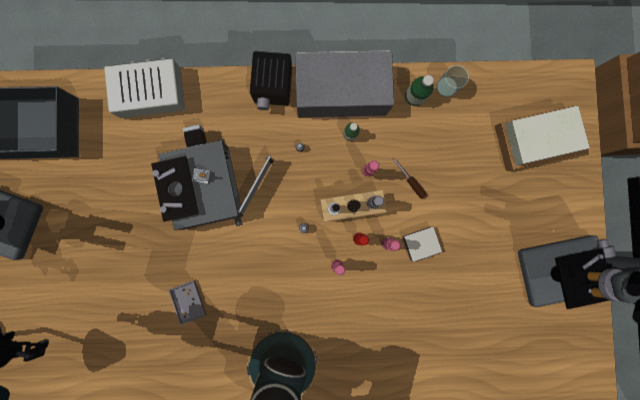

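View pics/wrist0.png

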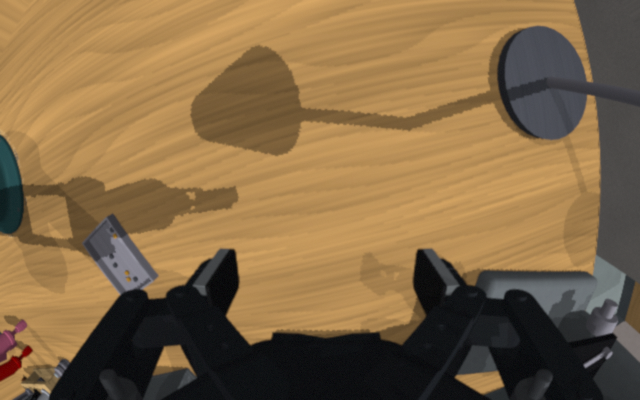

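```bash
cat > h.py <<'E'
import numpy as np,cv2
from workcell import bot, imaging
from scipy.spatial.transform import Rotation as R
def world(n,u,v,d):
    m=imaging.camera_model(n); f=200/np.tan(np.radians(m["fovy"]/2))
    u=np.asarray(u,float);v=np.asarray(v,float);z=np.asarray(d,float)
    P=np.stack([(u-m["cx"])/f*z,(v-m["cy"])/f*z,z,np.ones_like(z)],-1)
    return (P@np.linalg.inv(m["camera_from_world"]).T)[...,:3]
def cloud(n,d):
    v,u=np.mgrid[0:400,0:640]; return world(n,u,v,d)
def proj(n,p):
    m=imaging.camera_model(n); f=200/np.tan(np.radians(m["fovy"]/2))
    q=m["camera_from_world"]@np.r_[p,1]; return m["cx"]+f*q[0]/q[2], m["cy"]+f*q[1]/q[2]
def crop(img,box,name,s):
    x0,y0,x1,y1=box; cv2.imwrite(name,cv2.resize(img[y0:y1,x0:x1],None,fx=s,fy=s,interpolation=cv2.INTER_CUBIC))
def ray(n,u,v):
    m=imaging.camera_model(n); f=200/np.tan(np.radians(m["fovy"]/2)); M=np.linalg.inv(m["camera_from_world"])
    return M[:3,3], M[:3,:3]@np.array([(u-m["cx"])/f,(v-m["cy"])/f,1])
def onz(n,u,v,z):
    o,r=ray(n,u,v); return o+r*(z-o[2])/r[2]
E
python3 - <<'E'
from h import *
s=cv2.imread("pics/side0.png");t=cv2.imread("pics/top0.png")
crop(s,(210,90,410,240),"pics/s_drive.png",4)
crop(s,(200,200,420,365),"pics/s_stand.png",3.6)
crop(t,(145,115,295,235),"pics/t_drive.png",5)
crop(t,(290,140,450,260),"pics/t_stand.png",5)
for n in("side","top"):
    d=np.load(n+"0.npy"); P=cloud(n,d); print(n,(d==0).mean())
    h=P[...,2]; print(np.median(h[d>0]))
    for (u,v) in ({"side":[(340,256),(308,225),(322,250),(287,120),(265,170),(335,175)],"top":[(377,202),(335,208),(354,206),(202,175),(238,221),(270,159)]}[n]):
        print(u,v,P[v,u].round(3))
E
```

```text
side 0.0041015625
0.0004973959185656796
340 256 [ 0.513 -0.31   0.197]
308 225 [ 0.5   -0.191  0.168]
322 250 [ 0.508 -0.244  0.141]
287 120 [0.607 0.204 0.156]
265 170 [0.504 0.11  0.082]
335 175 [0.666 0.015 0.083]
top 0.00396484375
-0.0006331303050164383
377 202 [ 0.514 -0.297  0.198]
335 208 [ 0.501 -0.179  0.166]
354 206 [ 0.506 -0.238  0.141]
202 175 [0.609 0.208 0.164]
238 221 [0.473 0.133 0.003]
270 159 [0.665 0.016 0.075]
```

View pics/s_drive.png

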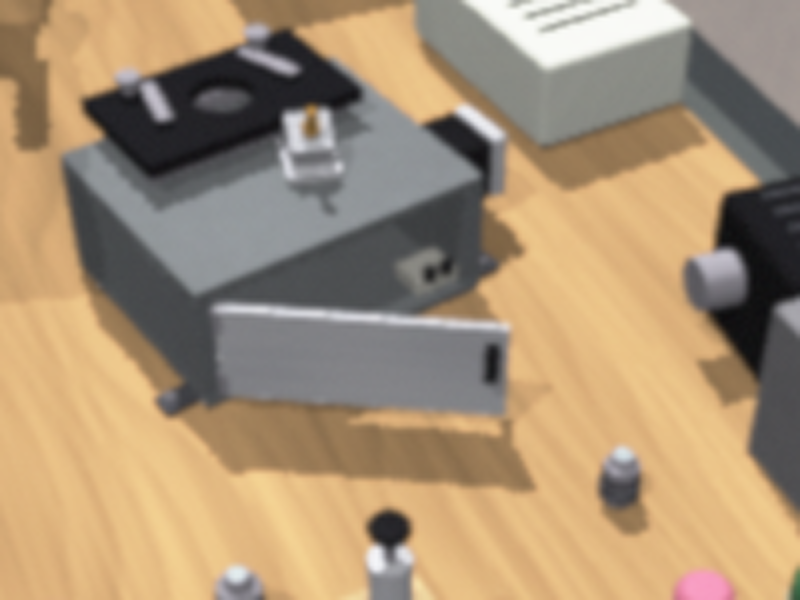

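View pics/s_stand.png

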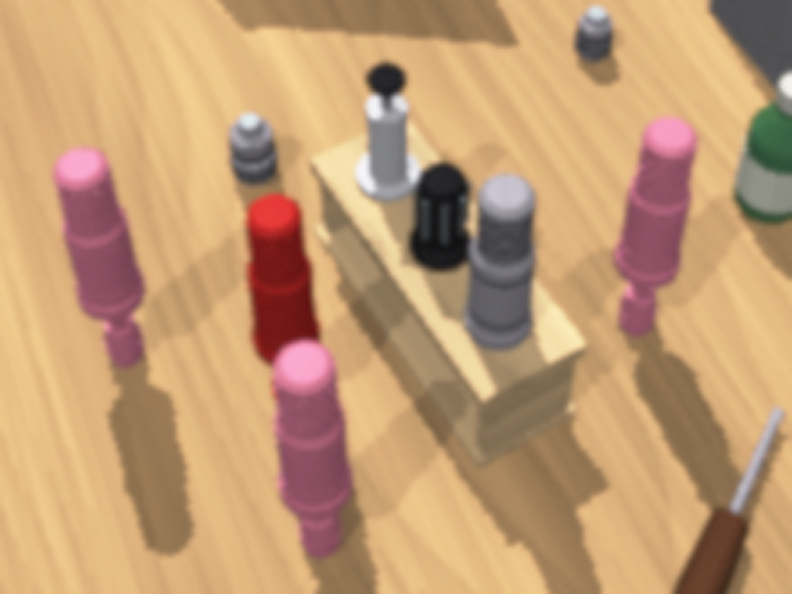

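View pics/t_drive.png

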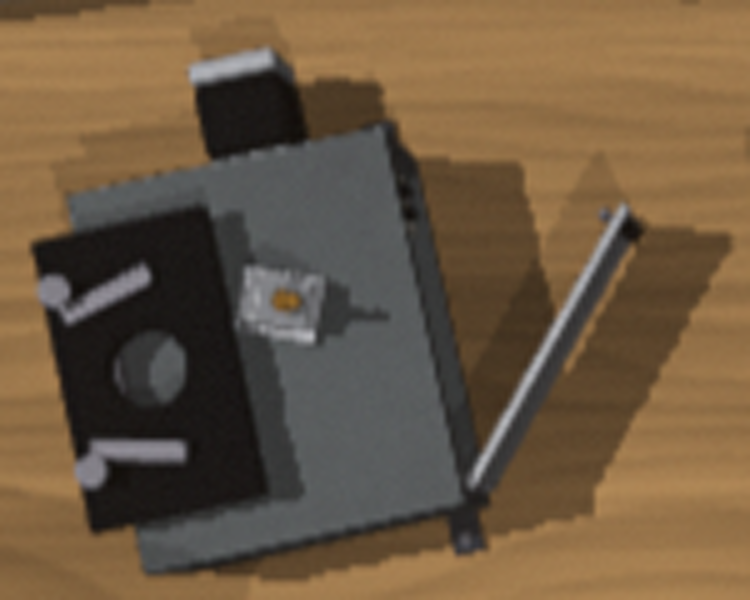

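View pics/t_stand.png

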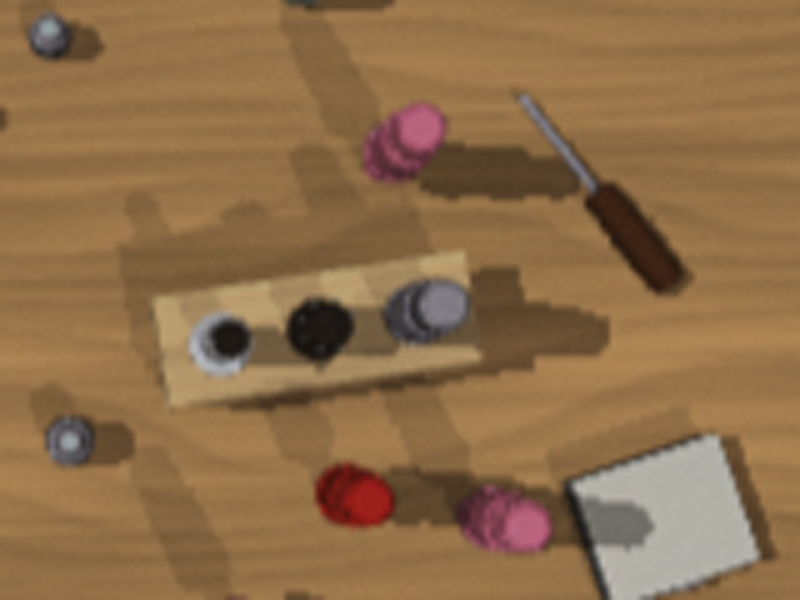

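```bash
python3 - <<'E'
from h import *
for n in("side","top"):
    d=np.load(n+"0.npy"); P=cloud(n,d); I=cv2.imread(f"pics/{n}0.png"); hsv=cv2.cvtColor(I,cv2.COLOR_BGR2HSV)
    z=P[...,2]; v,u=np.mgrid[0:400,0:640]
    # housing top
    m=(abs(z-.105)<.006)&(P[...,0]>.42)&(P[...,0]<.8)&(P[...,1]>.05)&(P[...,1]<.4)
    q=P[m][:,:2].astype(np.float32); r=cv2.minAreaRect(q*1000); print(n,"housing",r, cv2.boxPoints(r).round(0).tolist())
    # door top edge: thin strip
    m=(abs(z-.09)<.006)&(P[...,0]>.42)&(P[...,0]<.72)&(P[...,1]>-.03)&(P[...,1]<.14)
    q=P[m]; print("door", len(q), q[q[:,0].argmin()].round(3), q[q[:,0].argmax()].round(3), cv2.fitLine(q[:,:2].astype(np.float32),cv2.DIST_HUBER,0,.01,.01).ravel().round(3))
    # gun top
    m=(z>.175)&(abs(P[...,0]-.51)<.05)&(abs(P[...,1]+.3)<.05); print("guntop",u[m].mean(),v[m].mean(),P[m].mean(0).round(4),P[m&(z>.190)].mean(0).round(4), z[m].max())
    # orange nipple
    m=(hsv[...,1]>110)&(z>.13)&(abs(P[...,0]-.61)<.05)&(abs(P[...,1]-.2)<.05)
    for a in zip(u[m],v[m],P[m].round(4).tolist()): print(a)
    # tall pink
    m=(I[...,2].astype(int)-I[...,1]>60)&(z>.165)&(P[...,1]<0)
    nc,l,st,c=cv2.connectedComponentsWithStats(m.astype(np.uint8))
    for i in range(1,nc):
        if st[i,4]>10: print("pink",c[i].round(0),P[l==i].mean(0).round(3),z[l==i].max().round(3))
E
```

```text
side housing ((586.262939453125, 236.77894592285156), (242.79295349121094, 203.31285095214844), 11.300122261047363) [[447.0, 313.0], [487.0, 113.0], [725.0, 161.0], [685.0, 360.0]]
door 326 [0.483 0.138 0.096] [0.67  0.017 0.095] [ 0.865 -0.502  0.582  0.065]
guntop 339.855421686747 257.30120481927713 [ 0.5138 -0.3086  0.191 ] [ 0.5153 -0.3064  0.1952] 0.19859195332968538
(np.int64(287), np.int64(117), [0.6086, 0.207, 0.1639])
(np.int64(288), np.int64(117), [0.6106, 0.2044, 0.1649])
(np.int64(287), np.int64(118), [0.6077, 0.2047, 0.1622])
(np.int64(288), np.int64(118), [0.6104, 0.2042, 0.1618])
(np.int64(287), np.int64(119), [0.606, 0.2006, 0.1619])
(np.int64(287), np.int64(120), [0.6071, 0.204, 0.1563])
(np.int64(287), np.int64(121), [0.609, 0.2098, 0.149])
(np.int64(288), np.int64(121), [0.6124, 0.2111, 0.1474])
(np.int64(287), np.int64(122), [0.6083, 0.2084, 0.1468])
(np.int64(288), np.int64(122), [0.6109, 0.2072, 0.1468])
(np.int64(287), np.int64(123), [0.6094, 0.2117, 0.1411])
pink [385. 240.] [ 0.617 -0.3    0.18 ] 0.187
pink [222. 249.] [ 0.321 -0.191  0.181] 0.187
pink [276. 
[... 731 characters left out ...]
634])
(np.int64(204), np.int64(174), [0.6114, 0.2024, 0.1641])
(np.int64(200), np.int64(175), [0.6115, 0.2196, 0.1427])
(np.int64(201), np.int64(175), [0.6102, 0.2143, 0.152])
(np.int64(202), np.int64(175), [0.6086, 0.2082, 0.1642])
(np.int64(203), np.int64(175), [0.6084, 0.205, 0.1654])
(np.int64(204), np.int64(175), [0.6089, 0.2033, 0.1606])
(np.int64(200), np.int64(176), [0.6081, 0.2188, 0.1457])
(np.int64(201), np.int64(176), [0.6082, 0.2162, 0.1443])
(np.int64(202), np.int64(176), [0.6078, 0.2127, 0.1466])
pink [374. 165.] [ 0.623 -0.294  0.183] 0.189
pink [363. 240.] [ 0.407 -0.256  0.182] 0.189
pink [394. 245.] [ 0.39  -0.343  0.197] 1.375
pink [339. 269.] [ 0.324 -0.184  0.182] 0.188
```

```bash
cat >> h.py <<'E'
def Rdown(xang):  # tool down, tool x at world angle xang deg
    a=np.radians(xang); x=np.array([np.cos(a),np.sin(a),0]); z=np.array([0,0,-1.]); return np.column_stack([x,np.cross(z,x),z])
def row(p,Rt,n=None,s=None):
    s=s or bot.read_state(); R0=R.from_rotvec(s["tcp_rot"]).as_matrix()
    t=R0.T@(np.asarray(p)-s["tool_pos"]); w=R.from_matrix(R0.T@Rt).as_rotvec()
    n0=n; n=n or max(1,int(np.ceil(max(np.abs(t).max()/.0245,np.abs(np.degrees(w)).max()/3.9))))
    while 1:
        S=sum(R.from_rotvec(w/n*k).as_matrix() for k in range(n)); v=np.linalg.solve(S,t)
        if n0 or np.abs(v).max()<=.025: break
        n+=1
    print("rows",n,"slide",(v/.025).round(3).tolist(),"angular",(np.degrees(w)/n/4).round(3).tolist(),"| shift mm",(t*1000).round(1),"turn deg",np.degrees(w).round(1))
def st():
    s=bot.read_state(); Rm=R.from_rotvec(s["tcp_rot"]).as_matrix()
    print("t",round(s["time"],2),"tcp",s["tool_pos"].round(4),"x",Rm[:,0].round(3),"z",Rm[:,2].round(3),"F",s["wrist_force"].round(1),"w",round(s["width"],3),"q",s["q"].round(2)); return s
E
python3 -c "
from h import *
row([.59,-.02,.40],Rdown(90))"
```

```text
rows 34 slide [-0.992, -0.12, 0.005] angular [-0.001, 0.0, 0.552] | shift mm [-575.2 -542.     4.6] turn deg [-0.1  0.1 75.1]
```

```bash
python3 -m creep '[{"slide":[-0.99,-0.12,0],"angular":[0,0,0.55]},{"slide":[-0.99,-0.12,0],"angular":[0,0,0.55]},{"slide":[-0.99,-0.12,0],"angular":[0,0,0.55]},{"slide":[-0.99,-0.12,0],"angular":[0,0,0.55]},{"slide":[-0.99,-0.12,0],"angular":[0,0,0.55]}]' 1 40
python3 -m creep '[{"slide":[-0.99,-0.12,0],"angular":[0,0,0.55]},{"slide":[-0.99,-0.12,0],"angular":[0,0,0.55]},{"slide":[-0.99,-0.12,0],"angular":[0,0,0.55]},{"slide":[-0.99,-0.12,0],"angular":[0,0,0.55]},{"slide":[-0.99,-0.12,0],"angular":[0,0,0.55]}]'
python3 -c "
from h import *
st();row([.59,-.02,.40],Rdown(90))"
```

```text
time: 0.57
tool_pos: [0.2865, 0.5965, 0.4041]
tcp_rot: [-0.707, -3.061, 0.001]
wrist_force: [0.4, 0.7, 0.9]
width: 0.3
time: 0.98
tool_pos: [0.3856, 0.5209, 0.4041]
tcp_rot: [-0.998, -2.979, 0.001]
wrist_force: [0.2, 0.3, 0.5]
width: 0.0
t 0.98 tcp [0.3856 0.5209 0.4041] x [-0.798  0.603 -0.   ] z [-0.    -0.001 -1.   ] F [0.2 0.3 0.5] w 0.0 q [ 0.9   0.21  1.67 -0.    1.26 -0.03]
rows 24 slide [-0.992, -0.12, 0.007] angular [-0.0, 0.0, 0.552] | shift mm [-489.  -308.5    4.4] turn deg [-0.   0.  52.9]
```

```bash
for i in 1 2 3 4; do python3 -m creep '[{"slide":[-0.99,-0.12,0],"angular":[0,0,0.55]},{"slide":[-0.99,-0.12,0],"angular":[0,0,0.55]},{"slide":[-0.99,-0.12,0],"angular":[0,0,0.55]},{"slide":[-0.99,-0.12,0],"angular":[0,0,0.55]},{"slide":[-0.99,-0.12,0],"angular":[0,0,0.55]}]' | sed -n 2p; done
python3 -m creep '[{"slide":[-0.99,-0.12,0],"angular":[0,0,0.55]},{"slide":[-0.99,-0.12,0],"angular":[0,0,0.55]},{"slide":[-0.99,-0.12,0],"angular":[0,0,0.55]},{"slide":[-0.99,-0.12,0],"angular":[0,0,0.55]}]' | sed -n 2p
python3 - <<'E'
from h import *
st();row([.59,-.02,.233],Rdown(90))
p,d=imaging.read_camera("wrist"); cv2.imwrite("pics/w1.png",p[:,:,::-1])
p,d=imaging.read_camera("side"); cv2.imwrite("pics/s1.png",p[:,:,::-1])
E
```

```text
tool_pos: [0.4683, 0.4279, 0.4042]
tool_pos: [0.5317, 0.3207, 0.4042]
tool_pos: [0.5735, 0.2035, 0.4042]
tool_pos: [0.5922, 0.0805, 0.4043]
tool_pos: [0.59, -0.0191, 0.4043]
t 2.98 tcp [ 0.59   -0.0191  0.4043] x [-0.003  1.     0.   ] z [-0.001  0.    -1.   ] F [ 0.2 -0.1  0.3] w -0.0 q [-0.07  0.11  1.79 -0.    1.25 -0.08]
rows 7 slide [-0.005, 0.0, 0.979] angular [-0.001, -0.0, 0.005] | shift mm [ -0.9   0.  171.3] turn deg [-0.  -0.   0.1]
```

View pics/w1.png

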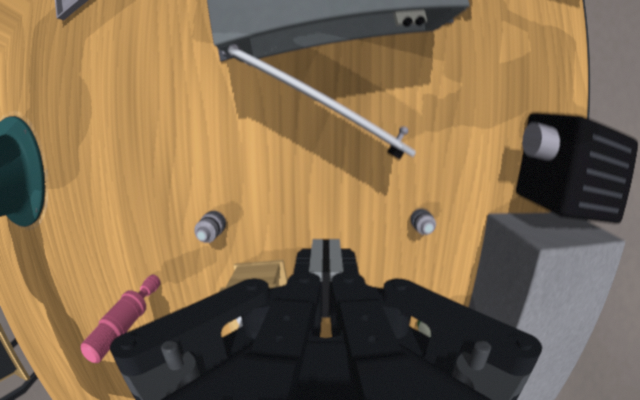

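View pics/s1.png

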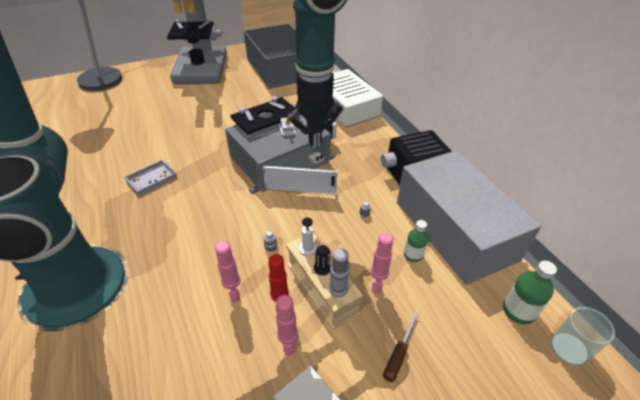

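```bash
python3 -m creep '[{"slide":[0,0,1]},{"slide":[0,0,1]},{"slide":[0,0,1]},{"slide":[0,0,1]},{"slide":[0,0,1]}]'
python3 -m creep '[{"slide":[0,0,1]},{"slide":[0,0,0.84]},{"slide":[0,0,0]}]'
python3 -c "
from h import *
st();row([.637,.125,.233],Rdown(90))"
```

```text
t 3.08 tcp [ 0.5899 -0.0209  0.4043] x [-0.     1.    -0.001] z [-0.001 -0.001 -1.   ] F [ 0.6 -0.4  0.3] w 0.001 q [-0.08  0.11  1.79 -0.    1.25 -0.08]
rows 7 slide [0.834, 0.27, 0.978] angular [-0.002, 0.003, 0.001] | shift mm [146.1  47.3 171. ] turn deg [-0.   0.1  0. ]validation failed for argument at $[0]...
validation failed for argument at $[0]...
```

Both keys are required, so I'll include the angular part.

```bash
python3 -m creep '[{"slide":[0,0,1],"angular":[0,0,0]},{"slide":[0,0,1],"angular":[0,0,0]},{"slide":[0,0,1],"angular":[0,0,0]},{"slide":[0,0,1],"angular":[0,0,0]},{"slide":[0,0,1],"angular":[0,0,0]}]'
python3 -m creep '[{"slide":[0,0,1],"angular":[0,0,0]},{"slide":[0,0,0.84],"angular":[0,0,0]},{"slide":[0,0,0],"angular":[0,0,0]}]'
python3 -c "
from h import *
st();row([.637,.125,.233],Rdown(90),10)"
```

```text
time: 3.5
tool_pos: [0.5901, -0.0172, 0.2785]
tcp_rot: [-2.215, -2.227, -0.001]
wrist_force: [1.0, 0.4, 0.6]
width: -0.003
time: 3.75
tool_pos: [0.5874, -0.017, 0.2282]
tcp_rot: [-2.21, -2.222, 0.01]
wrist_force: [-0.0, 0.2, -1.2]
width: -0.001
t 3.75 tcp [ 0.5874 -0.017   0.2282] x [-0.005  1.     0.001] z [-0.01   0.001 -1.   ] F [-0.   0.2 -1.2] w -0.001 q [-0.07  0.27  1.95  0.    0.93 -0.08]
rows 10 slide [0.567, 0.2, -0.02] angular [-0.014, -0.002, 0.008] | shift mm [141.7  50.3  -5.1] turn deg [-0.6 -0.1  0.3]
```

```bash
python3 -m creep '[{"slide":[0.57,0.2,-0.03],"angular":[0,0,0]},{"slide":[0.57,0.2,-0.03],"angular":[0,0,0]},{"slide":[0.57,0.2,-0.03],"angular":[0,0,0]},{"slide":[0.57,0.2,-0.03],"angular":[0,0,0]}]'
python3 -m creep '[{"slide":[0.57,0.2,0],"angular":[0,0,0]},{"slide":[0.57,0.2,0],"angular":[0,0,0]},{"slide":[0.57,0.2,0],"angular":[0,0,0]},{"slide":[0.57,0.2,0],"angular":[0,0,0]}]'
python3 - <<'E'
from h import *
st()
p,d=imaging.read_camera("top"); crop(p[:,:,::-1],(145,100,325,235),"pics/t2.png",4)
E
```

```text
time: 4.08
tool_pos: [0.6115, 0.0411, 0.2389]
tcp_rot: [2.214, 2.225, 0.004]
wrist_force: [0.3, -1.0, -0.8]
width: 0.001
time: 4.42
tool_pos: [0.6301, 0.0981, 0.2369]
tcp_rot: [-2.216, -2.227, -0.0]
wrist_force: [-0.1, -1.0, 0.5]
width: -0.006
t 4.42 tcp [0.6301 0.0981 0.2369] x [-0.005  1.     0.   ] z [-0.  0. -1.] F [-0.1 -1.   0.5] w -0.006 q [0.12 0.34 1.83 0.   0.97 0.11]
```

View pics/t2.png

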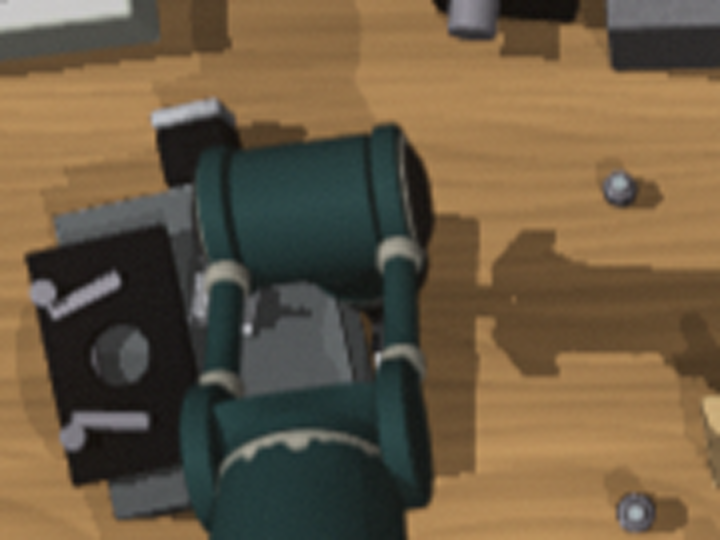

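```bash
python3 -m creep '[{"slide":[0.4,0.1,0],"angular":[0,0,0]},{"slide":[0.3,0.1,0],"angular":[0,0,0]},{"slide":[0.2,0,0],"angular":[0,0,0]}]'
python3 -m creep '[{"slide":[0.15,0,0],"angular":[0,0,0]},{"slide":[0.1,0,0],"angular":[0,0,0]}]'

```

```text
time: 4.72
tool_pos: [0.635, 0.1194, 0.2365]
tcp_rot: [2.215, 2.227, -0.001]
wrist_force: [1.5, -11.2, 0.5]
width: 0.001
time: 4.88
tool_pos: [0.6347, 0.1234, 0.2365]
tcp_rot: [2.213, 2.226, -0.006]
wrist_force: [-0.3, -8.5, 1.4]
width: 0.001
```

```bash
python3 -m creep '[{"slide":[0.15,0,0],"angular":[0,0,0]},{"slide":[0,0,0],"angular":[0,0,0]}]'
python3 -m creep '[{"slide":[0.15,0,0],"angular":[0,0,0]},{"slide":[0,0,0],"angular":[0,0,0]}]'

```

```text
time: 5.05
tool_pos: [0.6345, 0.1269, 0.2364]
tcp_rot: [2.214, 2.225, -0.006]
wrist_force: [0.2, -9.7, 0.9]
width: 0.002
time: 5.22
tool_pos: [0.6345, 0.1281, 0.2365]
tcp_rot: [2.21, 2.224, -0.013]
wrist_force: [0.5, -18.9, 2.3]
width: -0.005
```

```bash
python3 -m creep '[{"slide":[0.08,0,0],"angular":[0,0,0]},{"slide":[0,0,0],"angular":[0,0,0]},{"slide":[0,0,0],"angular":[0,0,0]}]'
python3 - <<'E'
from h import *
st()
p,d=imaging.read_camera("side"); crop(p[:,:,::-1],(210,60,410,210),"pics/s3.png",4)
E
```

```text
time: 5.47
tool_pos: [0.6346, 0.1285, 0.2365]
tcp_rot: [2.21, 2.223, -0.015]
wrist_force: [0.1, -24.0, 2.0]
width: -0.0
t 5.47 tcp [0.6346 0.1285 0.2365] x [-0.006  1.    -0.012] z [-0.002 -0.012 -1.   ] F [  0.1 -24.    2. ] w -0.0 q [ 0.16  0.36  1.81 -0.01  0.98  0.17]
```

View pics/s3.png

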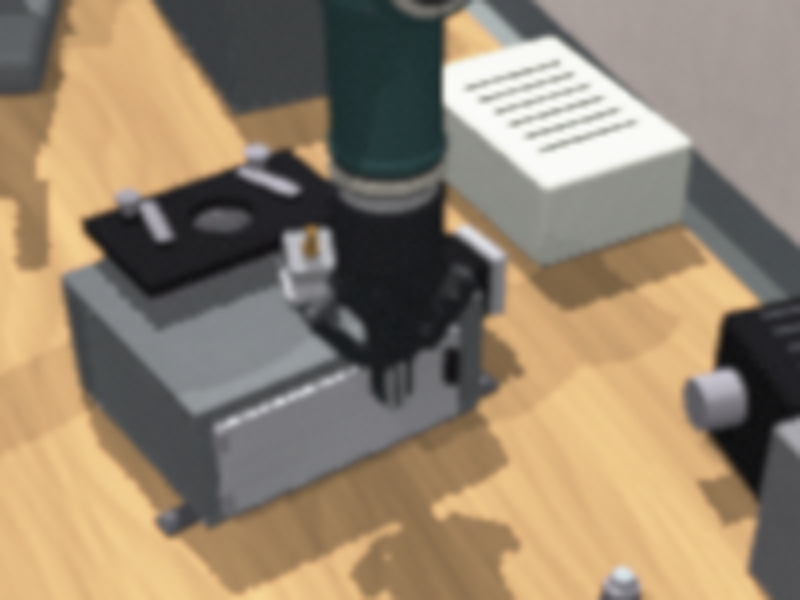

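```bash
python3 -m creep '[{"slide":[-0.5,0,0],"angular":[0,0,0]},{"slide":[-1,0,-0.2],"angular":[0,0,0]},{"slide":[-0.5,0,-1],"angular":[0,0,0]},{"slide":[0,0,-1],"angular":[0,0,0]},{"slide":[0,0,-1],"angular":[0,0,0]}]'
python3 - <<'E'
from h import *
st();row([.61,.11,.34],Rdown(90))
E
```

```text
time: 5.93
tool_pos: [0.6344, 0.0833, 0.3168]
tcp_rot: [-2.218, -2.223, 0.002]
wrist_force: [-0.1, 0.4, 0.5]
width: 0.001
t 5.93 tcp [0.6344 0.0833 0.3168] x [-0.002  1.     0.   ] z [-0.002  0.    -1.   ] F [-0.1  0.4  0.5] w 0.001 q [0.09 0.26 1.77 0.   1.11 0.09]
rows 2 slide [0.536, -0.488, -0.464] angular [-0.013, -0.001, 0.015] | shift mm [ 26.8 -24.4 -23.2] turn deg [-0.1 -0.   0.1]
```

```bash
python3 -m creep '[{"slide":[0.5,-0.1,-0.46],"angular":[0,0,0]},{"slide":[0.5,0,-0.46],"angular":[0,0,0]},{"slide":[0,0,0],"angular":[0,0,0]}]' >/dev/null
python3 - <<'E'
from h import *
s=st(); p,d=imaging.read_camera("wrist"); cv2.imwrite("pics/wa.png",p[:,:,::-1]); np.savez("wa.npz",p=p,d=d,pos=s["tool_pos"],rot=s["tcp_rot"])
E
python3 -m creep '[{"slide":[0,-1,0],"angular":[0,0,0]},{"slide":[0,-1,0],"angular":[0,0,0]},{"slide":[0,0,0],"angular":[0,0,0]}]' >/dev/null
python3 - <<'E'
from h import *
s=st(); p,d=imaging.read_camera("wrist"); cv2.imwrite("pics/wb.png",p[:,:,::-1]); np.savez("wb.npz",p=p,d=d,pos=s["tool_pos"],rot=s["tcp_rot"])
E
```

```text
t 6.18 tcp [0.6327 0.1123 0.3424] x [-0.006  1.     0.002] z [ 0.004  0.002 -1.   ] F [ 1.3  0.3 -0.1] w 0.0 q [0.14 0.25 1.74 0.   1.15 0.13]
t 6.48 tcp [0.5777 0.1098 0.336 ] x [-0.006  1.    -0.001] z [-0.009 -0.001 -1.   ] F [-0.7  0.5 -1.1] w 0.001 q [0.15 0.16 1.86 0.   1.13 0.14]
```

View pics/wa.png

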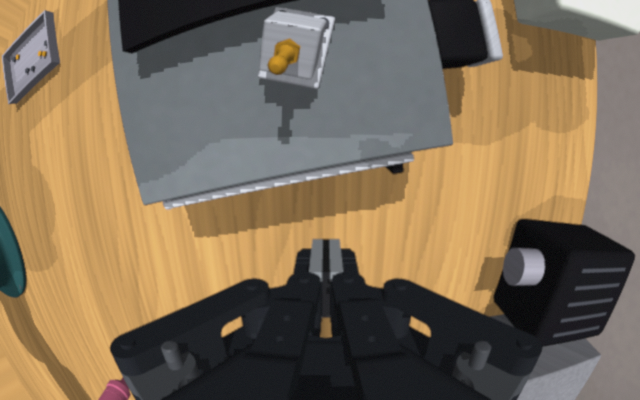

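View pics/wb.png

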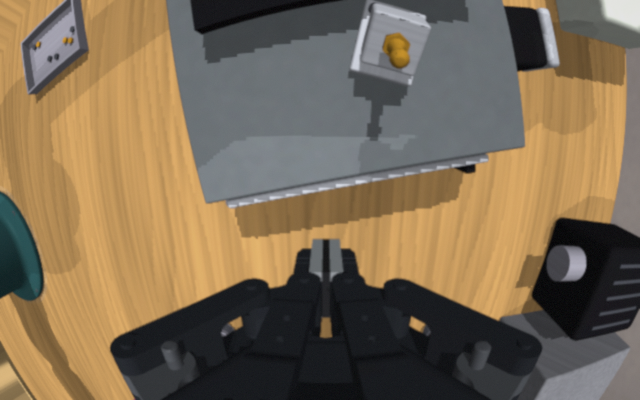

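```bash
cat >> h.py <<'E'
def wcam(pos,rot):
    m=imaging.camera_model("wrist"); T=np.eye(4); T[:3,:3]=R.from_rotvec(rot).as_matrix(); T[:3,3]=pos
    return T@m["tool_from_camera"]
def wdir(u,v):
    m=imaging.camera_model("wrist"); f=200/np.tan(np.radians(m["fovy"]/2))
    a=np.asarray(u,float)-m["cx"]; b=np.asarray(v,float)-m["cy"]; r=np.hypot(a,b)+1e-9; th=r/f
    return np.stack([np.sin(th)*a/r,np.sin(th)*b/r,np.cos(th)],-1)
def wcloud(d,T):
    v,u=np.mgrid[0:400,0:640]; D=wdir(u,v); P=D/D[...,2:]*d[...,None]; return P@T[:3,:3].T+T[:3,3]
def wproj(p,T):
    m=imaging.camera_model("wrist"); f=200/np.tan(np.radians(m["fovy"]/2))
    q=T[:3,:3].T@(np.asarray(p)-T[:3,3]); r=np.hypot(q[0],q[1]); th=np.arctan2(r,q[2]); return m["cx"]+f*th*q[0]/r, m["cy"]+f*th*q[1]/r
def inter(rays):  # least squares point of rays
    A=np.zeros((3,3));b=np.zeros(3)
    for o,r in rays:
        r=r/np.linalg.norm(r);M=np.eye(3)-np.outer(r,r);A+=M;b+=M@o
    p=np.linalg.solve(A,b); return p,[np.linalg.norm(np.cross(p-o,r/np.linalg.norm(r)))for o,r in rays]
E
python3 - <<'E'
from h import *
for k,box in(("a",(250,0,345,95)),("b",(345,0,440,95))):
    z=np.load(f"w{k}.npz"); p=z["p"]; T=wcam(z["pos"],z["rot"]); P=wcloud(z["d"],T)
    crop(p[:,:,::-1],box,f"pics/w{k}c.png",6)
    hsv=cv2.cvtColor(p,cv2.COLOR_RGB2HSV); m=(hsv[...,0]<25)&(hsv[...,1]>150); 
    mm=np.zeros_like(m); mm[box[1]:box[3],box[0]:box[2]]=1; m&=mm
    v,u=np.nonzero(m); print(k,m.sum(),u.mean(),v.mean())
    Q=P[m]; zz=Q[:,2]; print("z range",zz.min(),zz.max(), np.sort(zz)[-8:].round(4))
    top=Q[zz>zz.max()-.004]; print(top.mean(0))
    # sphere fit r=5mm to head points
    H=Q[zz>.153]; from scipy.optimize import least_squares
    r=least_squares(lambda c:np.linalg.norm(H-c,axis=1)-.005,top.mean(0)-[0,0,.004],loss="soft_l1",f_scale=.0005); print("head",r.x.round(4),len(H),r.cost, wproj(r.x,T))
    # block top
    bm=mm&(hsv[...,1]<60)&(hsv[...,2]>120)&(P[...,2]>.112); print("block z",np.histogram(P[...,2][bm],np.arange(.11,.16,.004)))
E
```

```text
a 661 283.41452344931923 55.895612708018156
z range 0.14095059971199755 0.3115222649769977 [0.1663 0.1663 0.1665 0.1666 0.1668 0.1669 0.167  0.3115]
[0.63123493 0.18174631 0.31152226]
head [0.6084 0.2076 0.1604] 296 0.0001422187781977451 (np.float64(277.4197993294203), np.float64(64.55138850764277))
block z (array([782,  52,   3,  34,  77, 290, 428, 532, 908, 251,   0,   0]), array([0.11 , 0.114, 0.118, 0.122, 0.126, 0.13 , 0.134, 0.138, 0.142,
       0.146, 0.15 , 0.154, 0.158]))
b 627 396.719298245614 49.53907496012759
z range 0.14097409600535704 0.3048974054141099 [0.1663 0.1663 0.1663 0.1665 0.1669 0.1669 0.3049 0.3049]
[0.57582357 0.17919385 0.30489741]
head [0.6067 0.2082 0.1675] 307 0.0003182691396489193 (np.float64(398.5947417863178), np.float64(53.62196991482594))
block z (array([788,  46,  12,  23,  71, 268, 432, 521, 874, 291,   0,   0]), array([0.11 , 0.114, 0.118, 0.122, 0.126, 0.13 , 0.134, 0.138, 0.142,
       0.146, 0.15 , 0.154, 0.158]))
```

View pics/wac.png

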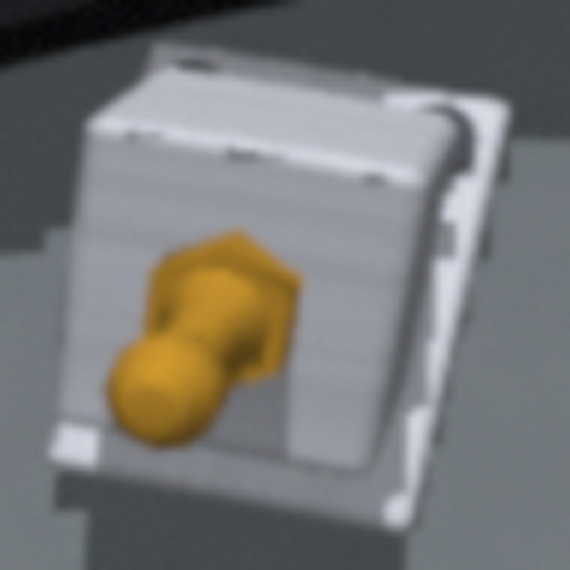

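View pics/wbc.png

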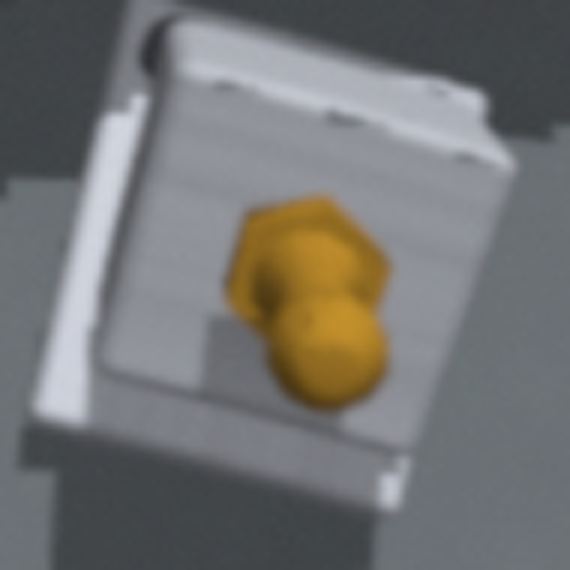

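```bash
python3 - <<'E'
from h import *
polys={"a":((250,0),[(110,165),(395,205),(360,440),(90,410)],(277.1,64.25)),"b":((345,0),[(185,105),(480,190),(400,420),(125,350)],(399.25,57.9))}
rays=[];N=[]
for k,(o,pl,hd) in polys.items():
    z=np.load(f"w{k}.npz"); T=wcam(z["pos"],z["rot"]); P=wcloud(z["d"],T)
    hsv=cv2.cvtColor(z["p"],cv2.COLOR_RGB2HSV)
    m=np.zeros((400,640),np.uint8); cv2.fillPoly(m,[np.int32([[x/6+o[0],y/6+o[1]] for x,y in pl])],1)
    org=((hsv[...,1]>100)).astype(np.uint8); org=cv2.dilate(org,np.ones((5,5))); m=(m>0)&(org==0)
    Q=P[m]; c=np.median(Q,0)
    for _ in range(5):
        n=np.linalg.svd(Q-Q.mean(0))[2][2]; n*=np.sign(n[2]); e=(Q-Q.mean(0))@n; Q=Q[abs(e)<max(.001,2*e.std())]
    print(k,len(Q),"n",n.round(3),"tilt",np.degrees(np.arccos(n[2])).round(2),"az",np.degrees(np.arctan2(n[1],n[0])).round(1),"res",e.std().round(5),Q.mean(0).round(4))
    N.append((n,Q.mean(0))); rays.append((T[:3,3],T[:3,:3]@wdir(*hd)))
h,e=inter(rays); print("head",h.round(4),e)
for n,c in N: print("height above plane",(h-c)@n, "foot", (h-n*.024).round(4))
# fixed cams check
for n,uv in (("side",(287.4+.0,118.3)),("top",(203,174.8))):
    print(n,uv,proj(n,h))
E
```

```text
a 900 n [-0.108 -0.494  0.863] tilt 30.36 az -102.3 res 0.00055 [0.6146 0.2207 0.1406]
b 1052 n [-0.11  -0.491  0.864] tilt 30.19 az -102.6 res 0.00057 [0.6088 0.2217 0.1405]
head [0.6084 0.2075 0.1611] [np.float64(7.74464785337216e-05), np.float64(7.744647853364693e-05)]
height above plane 0.024819898424790078 foot [0.611  0.2194 0.1404]
height above plane 0.02478953413056378 foot [0.611  0.2193 0.1404]
side (287.4, 118.3) (np.float64(286.8991968947223), np.float64(117.7792623864614))
top (203, 174.8) (np.float64(202.50901705548654), np.float64(175.18527488000177))
```

```bash
python3 - <<'E'
from h import *
h=np.array([.6084,.2075,.1611]);n=np.array([-.109,-.4925,.8635]);n/=np.linalg.norm(n)
for k,o in(("a",250),("b",345)):
    z=np.load(f"w{k}.npz"); T=wcam(z["pos"],z["rot"])
    for t in(.024,.018,0): u,v=wproj(h-n*t,T); print(k,t,((u-o+.42)*6).round(0),((v+.42)*6).round(0))
row([.519,-.302,.42],Rdown(60))
st()
E
```

```text
a 0.024 229.0 301.0
a 0.018 214.0 321.0
a 0 165.0 389.0
b 0.024 305.0 265.0
b 0.018 310.0 284.0
b 0 328.0 349.0
rows 17 slide [-0.986, 0.096, -0.195] angular [-0.005, 0.002, 0.446] | shift mm [-411.5  -63.4  -82.5] turn deg [-0.3  0.1 30.3]
t 6.53 tcp [0.5794 0.1098 0.3367] x [-0.006  1.    -0.001] z [-0.006 -0.001 -1.   ] F [ 0.5  0.4 -0.5] w 0.003 q [ 0.15  0.16  1.86 -0.    1.13  0.14]
```

```bash
for i in 1; do python3 -m creep '[{"slide":[-0.98,0.1,-0.6],"angular":[0,0,0.45]},{"slide":[-0.98,0.1,-0.6],"angular":[0,0,0.45]},{"slide":[-0.98,0.1,-0.6],"angular":[0,0,0.45]},{"slide":[-0.98,0.1,-0.6],"angular":[0,0,0.45]},{"slide":[-0.98,0.1,-0.6],"angular":[0,0,0.45]}]' -0.4; done
for i in 1 2; do python3 -m creep '[{"slide":[-0.98,0.1,0],"angular":[0,0,0.45]},{"slide":[-0.98,0.1,0],"angular":[0,0,0.45]},{"slide":[-0.98,0.1,0],"angular":[0,0,0.45]},{"slide":[-0.98,0.1,0],"angular":[0,0,0.45]},{"slide":[-0.98,0.1,0],"angular":[0,0,0.45]}]'; done
python3 - <<'E'
from h import *
st();row([.517,-.303,.42],Rdown(60))
E
```

```text
time: 6.95
tool_pos: [0.588, -0.0144, 0.4139]
tcp_rot: [-2.384, -2.044, 0.002]
wrist_force: [0.8, -0.6, 0.2]
width: 0.697
time: 7.37
tool_pos: [0.5739, -0.1369, 0.4132]
tcp_rot: [-2.538, -1.85, 0.002]
wrist_force: [0.3, -0.0, -0.7]
width: 0.701
time: 7.78
tool_pos: [0.5408, -0.2555, 0.4131]
tcp_rot: [-2.675, -1.645, 0.001]
wrist_force: [0.7, -0.3, -0.0]
width: 0.697
t 7.78 tcp [ 0.5408 -0.2555  0.4131] x [ 0.451  0.893 -0.   ] z [-0.001  0.001 -1.   ] F [ 0.7 -0.3 -0. ] w 0.697 q [-0.48  0.12  1.76 -0.    1.26 -0.02]
rows 3 slide [-0.708, 0.015, -0.092] angular [-0.007, 0.001, 0.266] | shift mm [-53.1   0.1  -6.9] turn deg [-0.1  0.   3.2]
```

```bash
python3 -m creep '[{"slide":[-0.7,0,0],"angular":[0,0,0.27]},{"slide":[-0.7,0,0],"angular":[0,0,0.27]},{"slide":[-0.7,0,0],"angular":[0,0,0.27]},{"slide":[0,0,0],"angular":[0,0,0]}]' >/dev/null
python3 - <<'E'
from h import *
s=st(); p,d=imaging.read_camera("wrist"); cv2.imwrite("pics/wg.png",p[:,:,::-1]); np.savez("wg.npz",p=p,d=d,pos=s["tool_pos"],rot=s["tcp_rot"])
T=wcam(s["tool_pos"],s["tcp_rot"]); print(wproj([.517,-.303,.196],T),wproj([.517,-.303,.146],T))
E
```

```text
t 8.12 tcp [ 0.5154 -0.3032  0.4131] x [ 0.502  0.865 -0.002] z [-0.002 -0.001 -1.   ] F [ 0.3  0.7 -0.4] w 0.698 q [-0.57  0.11  1.76 -0.    1.26 -0.05]
(np.float64(330.13862883948826), np.float64(223.1436432782511)) (np.float64(329.4052012525344), np.float64(201.52928150001935))
```

View pics/wg.png

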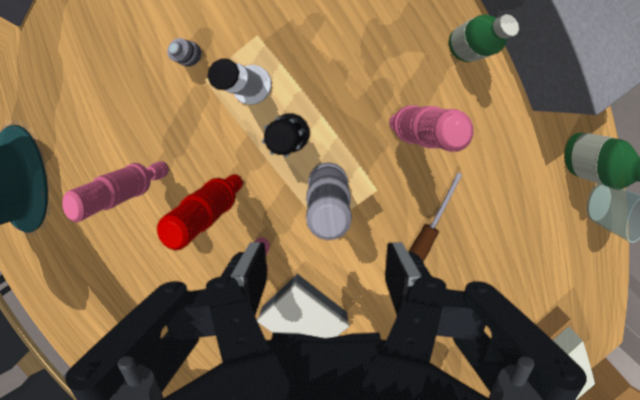

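```bash
python3 - <<'E'
from h import *
z=np.load("wg.npz"); crop(z["p"][:,:,::-1],(285,150,375,255),"pics/wgc.png",5.5)
T=wcam(z["pos"],z["rot"]); P=wcloud(z["d"],T)
m=np.zeros((400,640),bool); m[190:245,300:360]=1
Q=P[m&(P[...,2]>.192)]; print(len(Q),Q.mean(0),Q.min(0),Q.max(0)); (c,r)=cv2.minEnclosingCircle((Q[:,:2]*1000).astype(np.float32)); print(c,r)
# shoulder/barrel and driver
E
```

```text
1444 [ 0.51755881 -0.29998742  0.19657458] [ 0.50230666 -0.31592871  0.19202291] [ 0.54895266 -0.2431492   0.38200632]
(528.7862548828125, -278.3139953613281) 40.53705978393555
```

View pics/wgc.png

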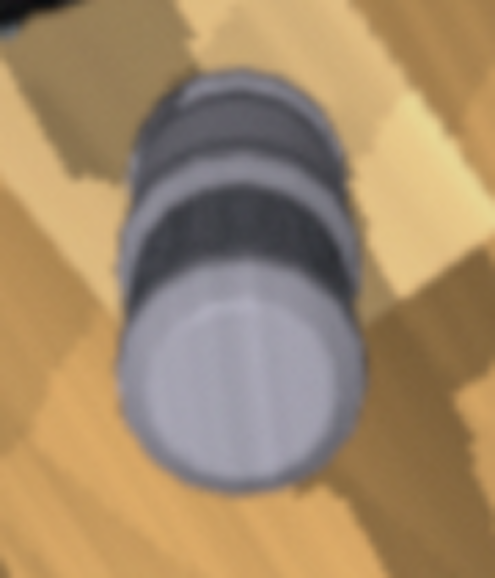

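```bash
python3 - <<'E'
from h import *
z=np.load("wg.npz");T=wcam(z["pos"],z["rot"])
d=T[:3,:3]@wdir(328.4,220.5); o=T[:3,3]; c=o+d*(.196-o[2])/d[2]; print(c.round(4))
P=wcloud(z["d"],T); print(P[215:226,324:334,2].mean())
print(np.array(wproj([c[0],c[1],.196],T)))
# barrel sides: width midline at rows
for zz in(.146,.086): print(zz,((np.array(wproj([c[0],c[1],zz],T))-[285,150]+.4)*5.5).round(0))
row([c[0],c[1],.328],Rdown(60))
E
```

```text
[ 0.5169 -0.3009  0.196 ]
0.19576325384752336
[328.4 220.5]
0.146 [239. 274.]
0.086 [237. 183.]
rows 4 slide [0.015, 0.004, 0.852] angular [-0.006, 0.001, -0.005] | shift mm [ 1.5  0.4 85.2] turn deg [-0.1  0.  -0.1]
```

```bash
python3 -m creep '[{"slide":[0.06,0.02,0.9],"angular":[0,0,0]},{"slide":[0,0,0.9],"angular":[0,0,0]},{"slide":[0,0,0.9],"angular":[0,0,0]},{"slide":[0,0,0.7],"angular":[0,0,0]},{"slide":[0,0,0],"angular":[0,0,0]}]'
python3 - <<'E'
from h import *
st();row([.5169,-.3009,.326],Rdown(60))
E
```

```text
time: 8.58
tool_pos: [0.5163, -0.2978, 0.324]
tcp_rot: [-2.712, -1.569, 0.006]
wrist_force: [-1.3, -0.6, -0.1]
width: 0.699
t 8.58 tcp [ 0.5163 -0.2978  0.324 ] x [0.499 0.867 0.001] z [-0.008  0.005 -1.   ] F [-1.3 -0.6 -0.1] w 0.699 q [-0.57  0.18  1.86  0.    1.11 -0.04]
rows 1 slide [-0.096, 0.081, -0.08] angular [-0.133, -0.011, 0.024] | shift mm [-2.4  2.  -2. ] turn deg [-0.5 -0.   0.1]
```

Jaws are around the grip; settle and close firmly.

```bash
python3 -m creep '[{"slide":[-0.05,0.0,0],"angular":[0,0,0]},{"slide":[0,0,0],"angular":[0,0,0]}]'
python3 -m creep '[{"slide":[0,0,0],"angular":[0,0,0]},{"slide":[0,0,0],"angular":[0,0,0]},{"slide":[0,0,0],"angular":[0,0,0]},{"slide":[0,0,0],"angular":[0,0,0]},{"slide":[0,0,0],"angular":[0,0,0]}]' 1 110
python3 - <<'E'
from h import *
st()
E
```

```text
time: 8.75
tool_pos: [0.5174, -0.3007, 0.3304]
tcp_rot: [2.719, 1.572, 0.001]
wrist_force: [-0.1, -0.4, 0.3]
width: 0.702
time: 9.17
tool_pos: [0.5173, -0.3011, 0.3317]
tcp_rot: [2.718, 1.57, 0.003]
wrist_force: [0.7, 1.0, 6.3]
width: 0.321
t 9.17 tcp [ 0.5173 -0.3011  0.3317] x [0.5   0.866 0.   ] z [ 0.003 -0.002 -1.   ] F [0.7 1.  6.3] w 0.321 q [-0.57  0.18  1.85  0.    1.11 -0.05]
```

```bash
python3 -m creep '[{"slide":[0,0,-0.4],"angular":[0,0,0]},{"slide":[0,0,-0.7],"angular":[0,0,0]},{"slide":[0,0,-1],"angular":[0,0,0]},{"slide":[0,0,-1],"angular":[0,0,0]},{"slide":[0,0,-1],"angular":[0,0,0]}]'
python3 -m creep '[{"slide":[0,0,-1],"angular":[0,0,0]},{"slide":[0,0,-1],"angular":[0,0,0]},{"slide":[0,0,-1],"angular":[0,0,0]},{"slide":[0,0,-1],"angular":[0,0,0]},{"slide":[0,0,-0.2],"angular":[0,0,0]}]'
python3 - <<'E'
from h import *
s=st(); p,d=imaging.read_camera("wrist"); cv2.imwrite("pics/wh.png",p[:,:,::-1]); np.savez("wh.npz",p=p,d=d,pos=s["tool_pos"],rot=s["tcp_rot"])
p,d=imaging.read_camera("side"); cv2.imwrite("pics/sh.png",p[:,:,::-1]); np.savez("sh.npz",p=p,d=d)
h=np.array([.6084,.2075,.1611]);n=np.array([-.109,-.4925,.8635]);n/=np.linalg.norm(n)
zt=-n; 
for a in (60,90,110):
    x=np.array([np.cos(np.radians(a)),np.sin(np.radians(a)),0]); x-=zt*(x@zt); x/=np.linalg.norm(x); Rt=np.column_stack([x,np.cross(zt,x),zt])
    print(a,(h+n*(.3047+.06)).round(3)); row(h+n*(.3047+.06),Rt)
E
```

```text
time: 9.58
tool_pos: [0.516, -0.3004, 0.4318]
tcp_rot: [-2.718, -1.569, 0.003]
wrist_force: [0.1, -0.7, -4.1]
width: 0.325
time: 10.0
tool_pos: [0.5167, -0.3009, 0.542]
tcp_rot: [2.716, 1.568, 0.004]
wrist_force: [0.5, -0.1, -2.0]
width: 0.323
t 10.0 tcp [ 0.5167 -0.3009  0.542 ] x [ 0.5    0.866 -0.   ] z [ 0.005 -0.003 -1.   ] F [ 0.5 -0.1 -2. ] w 0.323 q [-0.57  0.06  1.59 -0.    1.48 -0.05]
60 [0.569 0.028 0.476]
rows 13 slide [0.886, -0.365, 0.438] angular [0.19, 0.552, 0.049] | shift mm [ 310.7 -119.4   62. ] turn deg [ 9.9 28.7  2.5]
90 [0.569 0.028 0.476]
rows 13 slide [0.964, -0.121, 0.434] angular [0.018, 0.591, -0.598] | shift mm [ 310.7 -119.4   62. ] turn deg [  1.   30.7 -31.1]
110 [0.569 0.028 0.476]
rows 14 slide [0.923, 0.043, 0.401] angular [-0.09, 0.555, -0.939] | shift mm [ 310.7 -119.4   62. ] turn deg [ -5.   31.1 -52.6]
```

View pics/wh.png

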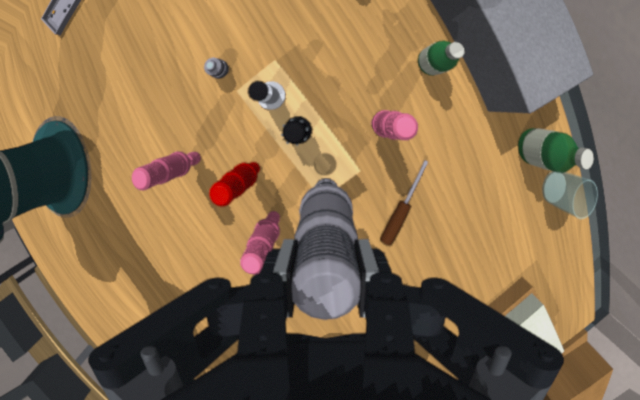

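View pics/sh.png

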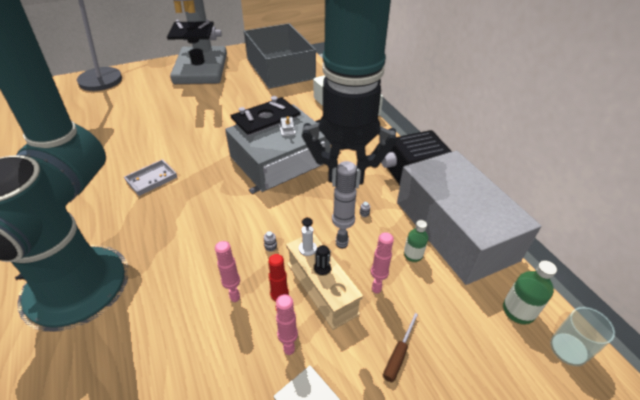

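```bash
python3 - <<'E'
from h import *
z=np.load("wh.npz");T=wcam(z["pos"],z["rot"]);Rm=R.from_rotvec(z["rot"]).as_matrix()
w=cv2.resize(z["p"][170:280,275:375,::-1],None,fx=5,fy=5,interpolation=cv2.INTER_CUBIC)
s=cv2.resize(np.load("sh.npz")["p"][150:260,300:400,::-1],None,fx=5,fy=5,interpolation=cv2.INTER_CUBIC)
for name,L in(("mouth",.3197),("coup top",.2897),("shoulder",.2557),("barrel top",.1857)):
    p=z["pos"]+Rm[:,2]*L
    a=wproj(p,T); b=proj("side",p)
    print(name,np.round(a,1),np.round(b,1))
    cv2.circle(w,(int((a[0]-275+.4)*5),int((a[1]-170+.4)*5)),3,(0,255,0),-1)
    cv2.circle(s,(int((b[0]-300+.4)*5),int((b[1]-150+.4)*5)),3,(0,255,0),-1)
cv2.imwrite("pics/cmp.png",cv2.resize(np.hstack([w,s]),None,fx=.8,fy=.8))
E
```

```text
mouth [327.  187.9] [341.3 243.2]
coup top [327.1 195.9] [342.  232.2]
shoulder [327.3 207.5] [342.8 219. ]
barrel top [327.8 245.1] [344.8 188.8]
```

View pics/cmp.png

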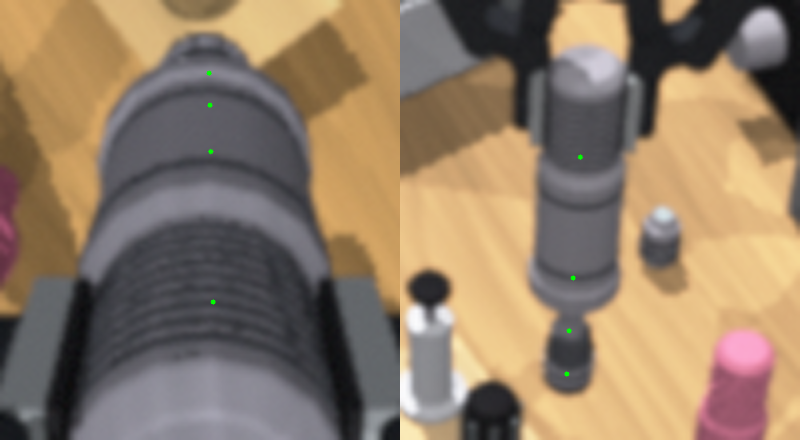

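```bash
for i in 1 2; do python3 -m creep '[{"slide":[0.96,-0.12,0.4],"angular":[0.02,0.59,-0.6]},{"slide":[0.96,-0.12,0.4],"angular":[0.02,0.59,-0.6]},{"slide":[0.96,-0.12,0.4],"angular":[0.02,0.59,-0.6]},{"slide":[0.96,-0.12,0.4],"angular":[0.02,0.59,-0.6]},{"slide":[0.96,-0.12,0.4],"angular":[0.02,0.59,-0.6]}]'; done
cat >> h.py <<'E'
H=np.array([.6084,.2075,.1611]);NN=np.array([-.109,-.4925,.8635]);NN/=np.linalg.norm(NN)
def Rn(a=90,n=NN):
    zt=-n; x=np.array([np.cos(np.radians(a)),np.sin(np.radians(a)),0]); x-=zt*(x@zt); x/=np.linalg.norm(x); return np.column_stack([x,np.cross(zt,x),zt])
E
python3 - <<'E'
from h import *
st();row(H+NN*(.3047+.06),Rn())
E
```

```text
time: 10.52
tool_pos: [0.5551, -0.1817, 0.4927]
tcp_rot: [-2.438, -1.775, -0.261]
wrist_force: [0.5, -0.4, -4.1]
width: 0.326
time: 10.93
tool_pos: [0.5703, -0.0529, 0.4783]
tcp_rot: [-2.132, -1.933, -0.502]
wrist_force: [0.7, -0.2, -3.8]
width: 0.33
t 10.93 tcp [ 0.5703 -0.0529  0.4783] x [0.077 0.916 0.393] z [ 0.103  0.385 -0.917] F [ 0.7 -0.2 -3.8] w 0.33 q [-0.26  0.02  1.77  0.42  1.37 -0.25]
rows 3 slide [0.962, -0.103, 0.479] angular [-0.025, 0.577, -0.603] | shift mm [ 73.1 -10.7  33. ] turn deg [-0.3  6.9 -7.2]
```

```bash
python3 -m creep '[{"slide":[0.96,-0.1,0.45],"angular":[-0.02,0.58,-0.6]},{"slide":[0.96,-0.1,0.45],"angular":[-0.02,0.58,-0.6]},{"slide":[0.96,-0.1,0.45],"angular":[-0.02,0.58,-0.6]},{"slide":[0,0,0],"angular":[0,0,0]},{"slide":[0,0,0],"angular":[0,0,0]}]'
python3 - <<'E'
from h import *
s=st();row(H+NN*(.3047+.06),Rn())
p,d=imaging.read_camera("wrist"); cv2.imwrite("pics/wi.png",p[:,:,::-1]); np.savez("wi.npz",p=p,d=d,pos=s["tool_pos"],rot=s["tcp_rot"])
p,d=imaging.read_camera("side"); np.savez("si.npz",p=p,d=d)
p2,d2=imaging.read_camera("top"); np.savez("ti.npz",p=p2,d=d2)
a=cv2.resize(p[60:160,240:340,::-1],None,fx=4,fy=4,interpolation=cv2.INTER_CUBIC)
b=cv2.resize(p2[130:230,160:260,::-1],None,fx=4,fy=4,interpolation=cv2.INTER_CUBIC)
cv2.imwrite("pics/sti.png",np.hstack([a,b]))
E
```

```text
time: 11.35
tool_pos: [0.5685, 0.0266, 0.4785]
tcp_rot: [-1.944, -2.009, -0.641]
wrist_force: [0.5, -0.0, -3.6]
width: 0.325
t 11.35 tcp [0.5685 0.0266 0.4785] x [-0.061  0.871  0.487] z [ 0.108  0.49  -0.865] F [ 0.5 -0.  -3.6] w 0.325 q [-0.15  0.    1.8   0.54  1.33 -0.32]
rows 1 slide [-0.004, -0.006, 0.11] angular [-0.021, 0.033, -0.004] | shift mm [-0.1 -0.1  2.8] turn deg [-0.1  0.1 -0. ]
```

View pics/wi.png

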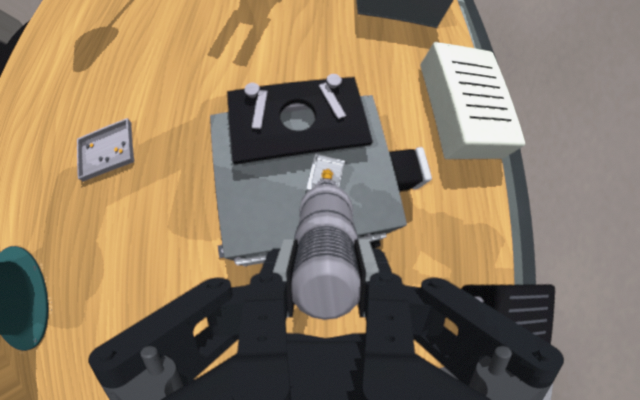

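View pics/sti.png

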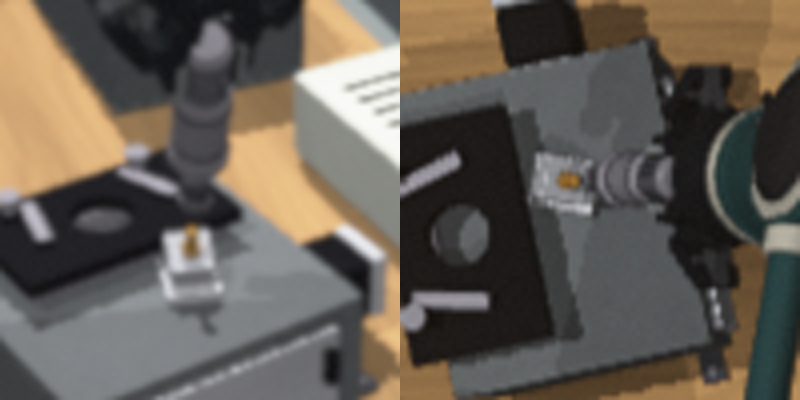

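```bash
python3 -m creep '[{"slide":[0,0,0.8],"angular":[0,0.03,0]},{"slide":[0,0,0.6],"angular":[0,0,0]},{"slide":[0,0,0],"angular":[0,0,0]}]'
python3 - <<'E'
from h import *
s=st();row(H+NN*(.3047),Rn())
Rm=R.from_rotvec(s["tcp_rot"]).as_matrix()
p,d=imaging.read_camera("side"); p2,d2=imaging.read_camera("top"); pw,dw=imaging.read_camera("wrist")
T=wcam(s["tool_pos"],s["tcp_rot"])
a=cv2.resize(p[60:150,240:330,::-1],None,fx=6,fy=6,interpolation=cv2.INTER_CUBIC)
b=cv2.resize(pw[140:230,280:370,::-1],None,fx=6,fy=6,interpolation=cv2.INTER_CUBIC)
for L in(.1857,.2557,.2897,.3197):
    q=s["tool_pos"]+Rm[:,2]*L; u,v=proj("side",q); cv2.circle(a,(int((u-240+.4)*6),int((v-60+.4)*6)),3,(0,255,0),-1)
    u,v=wproj(q,T); cv2.circle(b,(int((u-280+.4)*6),int((v-140+.4)*6)),3,(0,255,0),-1)
u,v=proj("side",H); cv2.circle(a,(int((u-240+.4)*6),int((v-60+.4)*6)),3,(255,0,255),-1)
u,v=wproj(H,T); cv2.circle(b,(int((u-280+.4)*6),int((v-140+.4)*6)),3,(255,0,255),-1)
cv2.imwrite("pics/sj.png",cv2.resize(np.hstack([a,b]),(800,400)))
E
```

```text
time: 11.75
tool_pos: [0.5727, 0.0426, 0.4479]
tcp_rot: [-1.944, -2.005, -0.643]
wrist_force: [-1.2, 0.3, -5.1]
width: 0.329
t 11.75 tcp [0.5727 0.0426 0.4479] x [-0.059  0.87   0.489] z [ 0.108  0.493 -0.864] F [-1.2  0.3 -5.1] w 0.329 q [-0.12  0.03  1.84  0.55  1.27 -0.32]
rows 2 slide [0.023, -0.011, 0.56] angular [-0.005, -0.001, -0.018] | shift mm [ 1.2 -0.5 28. ] turn deg [-0.  -0.  -0.1]
```

View pics/sj.png

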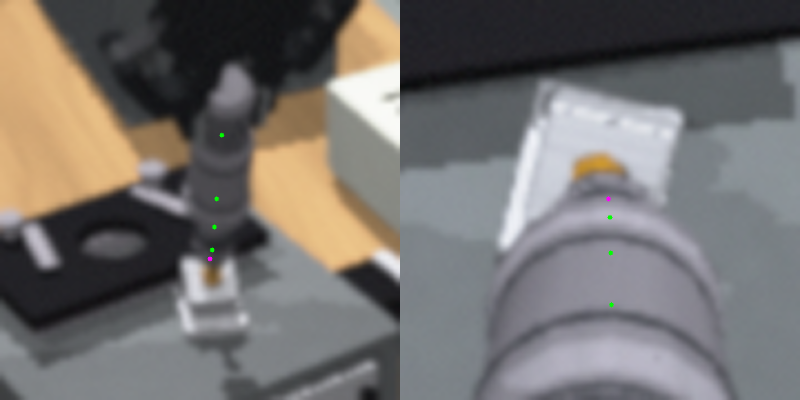

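```bash
python3 -m creep '[{"slide":[0,0,0.4],"angular":[0,0,0]},{"slide":[0,0,0],"angular":[0,0,0]},{"slide":[0,0,0],"angular":[0,0,0]}]' >/dev/null
python3 -c "
from h import *
st();row(H+NN*(.3047),Rn(),1)"
python3 -m creep '[{"slide":[0,0,0.2],"angular":[0,0,0]},{"slide":[0,0,0],"angular":[0,0,0]}]' >/dev/null
python3 -c "
from h import *
st();row(H+NN*(.3047),Rn(),1)"
```

```text
t 12.15 tcp [0.5746 0.0477 0.443 ] x [-0.062  0.87   0.489] z [ 0.113  0.493 -0.863] F [-0.5 -0.8 -3.3] w 0.322 q [-0.11  0.03  1.84  0.56  1.25 -0.32]
rows 1 slide [-0.03, -0.073, 0.843] angular [0.061, -0.007, 0.008] | shift mm [-0.7 -1.8 21.1] turn deg [ 0.2 -0.   0. ]
t 12.32 tcp [0.5752 0.0505 0.4384] x [-0.062  0.87   0.489] z [ 0.113  0.493 -0.863] F [-0.  -0.4 -4.5] w 0.326 q [-0.11  0.03  1.85  0.56  1.24 -0.32]
rows 1 slide [-0.035, -0.072, 0.627] angular [0.061, -0.009, 0.01] | shift mm [-0.9 -1.8 15.7] turn deg [ 0.2 -0.   0. ]
```

```bash
python3 -m creep '[{"slide":[-0.03,-0.07,0.1],"angular":[0.06,0,0]},{"slide":[0,0,0],"angular":[0,0,0]}]' >/dev/null
python3 -c "
from h import *
st();row(H+NN*(.3047),Rn(),1)"
python3 -m creep '[{"slide":[0,0,0.2],"angular":[0,0,0]},{"slide":[0,0,0],"angular":[0,0,0]}]' >/dev/null
python3 -c "
from h import *
st();row(H+NN*(.3047),Rn(),1)"
```

```text
t 12.48 tcp [0.5735 0.051  0.4356] x [-0.062  0.87   0.489] z [ 0.108  0.493 -0.863] F [-0.7  0.1 -4.5] w 0.327 q [-0.11  0.03  1.85  0.56  1.24 -0.32]
rows 1 slide [-0.002, 0.011, 0.527] angular [-0.012, -0.009, 0.01] | shift mm [-0.1  0.3 13.2] turn deg [-0. -0.  0.]
t 12.65 tcp [0.5744 0.0535 0.4315] x [-0.063  0.87   0.489] z [ 0.11   0.493 -0.863] F [ 0.1 -1.7 -1.6] w 0.328 q [-0.1   0.04  1.86  0.56  1.23 -0.32]
rows 1 slide [-0.008, -0.007, 0.335] angular [0.011, -0.009, 0.012] | shift mm [-0.2 -0.2  8.4] turn deg [ 0. -0.  0.]
```

```bash
for i in 1 2; do python3 -m creep '[{"slide":[0,0,0.12],"angular":[0,0,0]},{"slide":[0,0,0],"angular":[0,0,0]}]' >/dev/null
python3 -c "
from h import *
s=st();print('axial',(s['wrist_force']+[0,0,4])@NN);row(H+NN*(.3047),Rn(),1)"; done
```

```text
t 12.82 tcp [0.5749 0.0549 0.4295] x [-0.063  0.87   0.489] z [ 0.111  0.493 -0.863] F [ 0.8  0.1 -3.7] w 0.329 q [-0.1   0.04  1.86  0.56  1.23 -0.32]
axial 0.09678083982088322
rows 1 slide [-0.015, -0.017, 0.236] angular [0.024, -0.009, 0.015] | shift mm [-0.4 -0.4  5.9] turn deg [ 0.1 -0.   0.1]
t 12.98 tcp [0.5749 0.0567 0.4255] x [-0.062  0.87   0.49 ] z [ 0.109  0.493 -0.863] F [ 2.5  2.4 -6.9] w 0.33 q [-0.1   0.04  1.86  0.56  1.22 -0.32]
axial -3.9503501003708688
rows 1 slide [-0.0, 0.005, 0.063] angular [-0.005, -0.016, 0.002] | shift mm [-0.   0.1  1.6] turn deg [-0.  -0.1  0. ]
```

```bash
python3 -m creep '[{"slide":[0,0,0],"angular":[0,0,0]},{"slide":[0,0,0],"angular":[0,0,0]},{"slide":[0,0,0],"angular":[0,0,0]}]' >/dev/null
cat > f.py <<'E'
from h import *
s=st();print('axial',((s['wrist_force']+[0,0,4])@NN).round(2));row(H+NN*(.3047),Rn(),1)
E
python3 f.py
for i in 1 2; do python3 -m creep '[{"slide":[0,0,0.1],"angular":[0,0,0]},{"slide":[0,0,0],"angular":[0,0,0]}]' >/dev/null; python3 f.py; done
```

```text
t 13.23 tcp [0.5749 0.0566 0.4257] x [-0.062  0.87   0.489] z [ 0.108  0.493 -0.863] F [ 1.2  2.7 -8.9] w 0.323 q [-0.1   0.04  1.86  0.56  1.22 -0.32]
axial -5.72
rows 1 slide [-0.001, 0.004, 0.069] angular [-0.011, -0.014, 0.004] | shift mm [-0.   0.1  1.7] turn deg [-0.  -0.1  0. ]
t 13.4 tcp [0.5754 0.0575 0.4242] x [-0.062  0.87   0.489] z [ 0.109  0.493 -0.863] F [ 1.5  0.7 -6.3] w 0.322 q [-0.1   0.04  1.86  0.56  1.22 -0.32]
axial -2.52
rows 1 slide [-0.003, -0.006, -0.003] angular [0.007, -0.005, 0.011] | shift mm [-0.1 -0.2 -0.1] turn deg [ 0. -0.  0.]
t 13.57 tcp [0.5757 0.0584 0.4235] x [-0.064  0.87   0.488] z [ 0.11   0.493 -0.863] F [ 0.  -2.5 -1.6] w 0.324 q [-0.09  0.04  1.86  0.56  1.22 -0.32]
axial 3.28
rows 1 slide [-0.019, -0.016, -0.044] angular [0.019, -0.001, 0.026] | shift mm [-0.5 -0.4 -1.1] turn deg [ 0.1 -0.   0.1]
```

```bash
for i in 1 2 3; do python3 -m creep '[{"slide":[0,0,0.1],"angular":[0,0,0]},{"slide":[0,0,0],"angular":[0,0,0]},{"slide":[0,0,0],"angular":[0,0,0]}]' >/dev/null; python3 f.py; done
```

```text
t 13.82 tcp [0.576  0.0596 0.4216] x [-0.063  0.87   0.489] z [ 0.111  0.493 -0.863] F [-1.7 -4.5  4.2] w 0.323 q [-0.09  0.05  1.87  0.56  1.21 -0.32]
axial 9.45
rows 1 slide [-0.022, -0.021, -0.136] angular [0.032, -0.003, 0.026] | shift mm [-0.5 -0.5 -3.4] turn deg [ 0.1 -0.   0.1]
t 14.07 tcp [0.5763 0.0608 0.4196] x [-0.064  0.87   0.488] z [ 0.111  0.493 -0.863] F [-2.6 -5.7  3.9] w 0.331 q [-0.09  0.05  1.87  0.57  1.21 -0.32]
axial 9.95
rows 1 slide [-0.024, -0.022, -0.23] angular [0.034, -0.002, 0.028] | shift mm [-0.6 -0.6 -5.8] turn deg [ 0.1 -0.   0.1]
t 14.32 tcp [0.5766 0.0619 0.4176] x [-0.064  0.87   0.488] z [ 0.111  0.493 -0.863] F [-3.1 -5.3  5.2] w 0.329 q [-0.09  0.05  1.87  0.57  1.2  -0.33]
axial 10.92
rows 1 slide [-0.025, -0.023, -0.322] angular [0.036, -0.001, 0.028] | shift mm [-0.6 -0.6 -8.1] turn deg [ 0.1 -0.   0.1]
```

```bash
for i in 1 2; do python3 -m creep '[{"slide":[-0.01,-0.01,0.1],"angular":[0.02,0,0]},{"slide":[0,0,0],"angular":[0,0,0]},{"slide":[0,0,0],"angular":[0,0,0]}]' >/dev/null; python3 f.py; done
```

```text
t 14.57 tcp [0.5769 0.0629 0.4157] x [-0.064  0.87   0.488] z [ 0.111  0.493 -0.863] F [-3.4 -6.   5.2] w 0.322 q [-0.09  0.05  1.87  0.57  1.2  -0.33]
axial 11.26
rows 1 slide [-0.021, -0.024, -0.408] angular [0.031, -0.003, 0.031] | shift mm [ -0.5  -0.6 -10.2] turn deg [ 0.1 -0.   0.1]
t 14.82 tcp [0.5772 0.0639 0.4139] x [-0.064  0.87   0.488] z [ 0.111  0.493 -0.863] F [-2.4 -6.5  6.3] w 0.326 q [-0.08  0.05  1.87  0.57  1.2  -0.33]
axial 12.41
rows 1 slide [-0.016, -0.026, -0.493] angular [0.026, -0.003, 0.035] | shift mm [ -0.4  -0.6 -12.3] turn deg [ 0.1 -0.   0.1]
```

```bash
python3 -m creep '[{"slide":[-0.01,-0.01,0.06],"angular":[0.02,0,0]},{"slide":[0,0,0],"angular":[0,0,0]},{"slide":[0,0,0],"angular":[0,0,0]},{"slide":[0,0,0],"angular":[0,0,0]}]' >/dev/null; python3 f.py
python3 - <<'E'
from h import *
s=st()
pw,_=imaging.read_camera("wrist");p,_=imaging.read_camera("side")
Rm=R.from_rotvec(s["tcp_rot"]).as_matrix();T=wcam(s["tool_pos"],s["tcp_rot"])
a=cv2.resize(p[60:160,230:330,::-1],None,fx=6,fy=6,interpolation=cv2.INTER_CUBIC)
b=cv2.resize(pw[150:300,260:410,::-1],None,fx=4,fy=4,interpolation=cv2.INTER_CUBIC)
for L,c in((.1397,(255,0,0)),(.1857,(0,255,0)),(.2557,(0,255,0))):
    q=s["tool_pos"]+Rm[:,2]*L; u,v=proj("side",q); cv2.circle(a,(int((u-230+.4)*6),int((v-60+.4)*6)),3,c,-1)
    u,v=wproj(q,T); cv2.circle(b,(int((u-260+.4)*4),int((v-150+.4)*4)),3,c,-1)
for t in(0,-.024):
    u,v=proj("side",H+NN*t); cv2.circle(a,(int((u-230+.4)*6),int((v-60+.4)*6)),3,(255,0,255),-1)
cv2.imwrite("pics/sk.png",cv2.resize(np.hstack([a,b]),(800,400)))
E
```

```text
t 15.15 tcp [0.5773 0.0643 0.4129] x [-0.064  0.87   0.488] z [ 0.111  0.493 -0.863] F [-2.1 -6.9  7.2] w 0.327 q [-0.08  0.05  1.87  0.57  1.19 -0.33]
axial 13.3
rows 1 slide [-0.014, -0.028, -0.536] angular [0.023, -0.003, 0.038] | shift mm [ -0.3  -0.7 -13.4] turn deg [ 0.1 -0.   0.2]
t 15.15 tcp [0.5773 0.0643 0.4129] x [-0.064  0.87   0.488] z [ 0.111  0.493 -0.863] F [-2.1 -6.9  7.2] w 0.327 q [-0.08  0.05  1.87  0.57  1.19 -0.33]
```

View pics/sk.png

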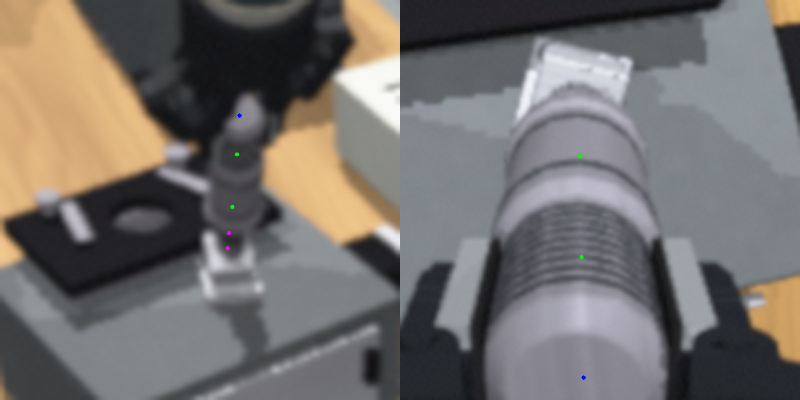

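```bash
python3 - <<'E'
from h import *
p,_=imaging.read_camera("wrist"); cv2.imwrite("pics/wl.png",p[:,:,::-1])
a=cv2.cvtColor(np.load("wi.npz")["p"],cv2.COLOR_RGB2GRAY); b=cv2.cvtColor(p,cv2.COLOR_RGB2GRAY)
for y0,y1,x0,x1 in((225,260,305,350),(262,315,297,357),(205,230,303,352)):
    t=a[y0:y1,x0:x1]; r=cv2.matchTemplate(b[y0-12:y1+12,x0-12:x1+12],t,cv2.TM_CCOEFF_NORMED); _,m,_,l=cv2.minMaxLoc(r); print(l[0]-12,l[1]-12,m)
    print(" 5x shift",cv2.phaseCorrelate(np.float64(t),np.float64(b[y0:y1,x0:x1])))
T=np.eye(4);m=imaging.camera_model("wrist")["tool_from_camera"]
for L in(.185,.175): print(wproj([0,0.0,L],m))
s,_=imaging.read_camera("side"); crop(s[:,:,::-1],(200,50,360,190),"pics/sl.png",5)
E
```

```text
0 0 0.9780312180519104
 5x shift ((0.47186342163722017, 0.10778533096459952), 0.9182811598795099)
0 1 0.932589054107666
 5x shift ((0.03649572793455036, 0.25241840925167125), 0.9097757102385313)
0 0 0.9811438918113708
 5x shift ((-0.008784837004849777, 0.4587787610179568), 0.958070920970939)
(np.float64(327.8211659680371), np.float64(246.46131092720873))
(np.float64(327.9517781261105), np.float64(254.41307216113464))
```

View pics/sl.png

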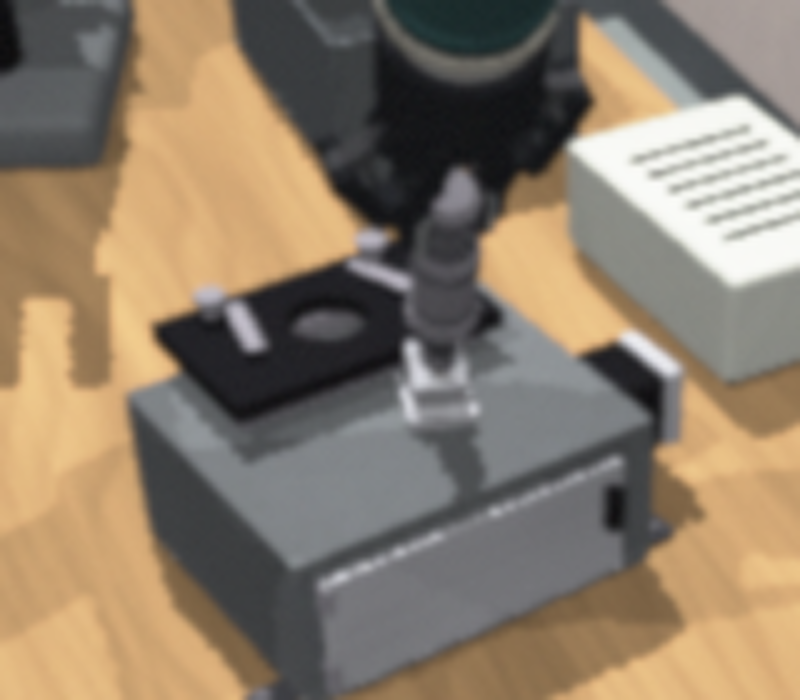

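```bash
python3 - <<'E'
from h import *
from workcell import order
print(order.finish_job()); st()
E
```

```text
the job is handed in; nothing more can be done
None
the job is handed in; nothing more can be done
```

I shut the door, took the grey steel gun from the stand, snapped its coupler onto the nipple and pushed it in. I handed the job in at about 15 s with the arm holding the gun pressed in. No verdict was reported.

- **Door:** I pushed it with the closed fingers until it came up against a hard stop at 24 N. The wrist and side views show it flush with the drive's front face and still shut at the end.
- **Coupler:** The snap showed as a pull of about 6 N into the nipple, just before the predicted seat position. The tool axis stays within about 0.2° of the nipple axis I measured, and the sideways error is about 0.7 mm.
- **Push:** The tool went about 11 mm further after the spring began to move. The axial force rose steadily from 9.5 to 13.3 N with no end-stop jump. That force reads about 1–2 N high for 11 mm, which I put down to a force offset or friction. I estimate 11 ± 1 mm of the 14 mm stroke. The nozzle joint itself can't be read directly.
- **Grip:** It was set to 110 N. Comparing wrist pictures from before and after the push showed a shift of under half a pixel along the gun, so no noticeable slip.
- **Other things on the bench:** I touched none of them, and the views taken just after lifting the gun showed nothing moved. I did not measure their positions again at the end.

One early move command was refused because a key was missing; I retyped it, and it cost no time.

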